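# Release a power-lock toggle and switch it on

### The arm

A 6-joint arm with a two-finger parallel gripper is mounted at the origin on a cart in front of the work surface, level with it; the furniture and walls round the work are solid. World frame = base frame: x ahead of the robot, y to its left, z up, the work surface at z = 0. Lengths are in m, angles in degrees, forces in N, time in s.
With the tool pointing down it reaches from about 0.35 to 0.975 m from the base axis. Payload 7.1 kg.
Tool frame: the origin (TCP) lies at the very end of the fingers, on their centre line; the grasp point (between the pads) lies 19 mm behind it; z points along the fingers, y is the line along which they close (so a half turn about z gives the same grasp; the last joint's range is limited). The gripper opens to 88 mm and grips with 3 to 60 N. Pads are 20 mm wide; open, the fingers measure 115 mm over their backs; the gripper's body (75 mm by 178 mm) begins 61 mm behind the grasp point.
Start: joints at [72.021, 24.242, 93.386, -0, 62.372, -1.089], TCP at [0.182, 0.598, 0.223] pointing down, gripper open.
Joint ranges: [-172.04, 172.04], [-51.8, 120.97], [4.93, 147.93], [-75.15, 255.16], [6.16, 154.13], [-145.62, 145.62]. Speed limits (degrees/s): [136.94, 136.94, 172.46, 180, 180, 180].

### API

Orientations are given as a 3x3 rotation matrix whose columns are the frame's x, y, z axes.
In Python, from bench import reach, line_to, goto_joints, grip, wait, solve_ik, get_state, capture, get_calibration, PlanningError, hand_in gives the robot as it stands. Calls block until the motion is done:
- reach(position, orientation): joint-space move of the TCP to a pose.
- line_to(position, velocity=0.15, ori=None, f_stop=None): straight line of the TCP; ori=None keeps the orientation; velocity is the mean speed in m/s. With f_stop (N) it stops when the force on the tool has changed by that much, and returns True; else False.
- goto_joints(angles): joint-space move.
- grip(opening, squeeze=None): opening from 0.0 (shut) to 1.0 (fully open); squeeze is the grip in N (None keeps the last); returns when the fingers have stopped.
- wait(seconds).
- solve_ik(position, orientation): joint angles nearest the present ones, or None.
- get_state(): the state.
- capture(name): name is "side" or "top"; returns (picture, depth): 384x512x3 uint8, red, green, blue; 384x512 float32, m along the optical axis (not along the pixel's ray), 0 where there is no reading.
- get_calibration(name): a dict with "vfov" (degrees; the focal length in pixels is half the picture's height over the tangent of half this angle, whatever the lens; pixels are square), "cx", "cy" (the principal point, pixels), "R" (3x3) and "t" (3): a world point X has camera coordinates R X + t. Camera axes: x right, y down, z forward; pixel columns grow to the right and rows downward; lengths in m; the calibration is good to about 2 mm. A picture is of the moment at which its call begins. get_calibration takes no time and is no camera call.
A pose or a line that the arm cannot do raises PlanningError and nothing moves.
- hand_in(): hands the job in; it is judged then, once.
The state is a dict: "t": time; "joint_positions": joint angles; "qvel": joint speeds; "joint_torque": joint torques, N m; "position": TCP position; "eef_rot": TCP orientation; "contact_force": force on the tool from outside, world axes, zero at the start; "wrist_torque": the same for the moment, N m; "grip_width": opening from 0.0 (shut) to 1.0 (fully open); "gripper_force": force on a finger pad.
Only numpy, scipy, OpenCV 4.12 (cv2) and the standard library are available. Lean on these libraries where they do the work, as an engineer would, in place of code of your own. Each camera call takes 0.05 s, during which the arm holds its last target. There are 200 camera calls.

### The job

Switch on the power lock of the chip rig: it is the grey switch box whose thick bat stands between two notched plates. Pull that bat outward along its own length until its cross pin is clear of the notch, flip it over to the lamp end, and let it spring fully home in the notch there. Do not flip the slender bat on the other, plain switch box.

Things in the scene. Friction and masses are not known exactly. Their poses are not given: they have to be found in the camera images.
- lock_box: Fixed grey switch box, 96 x 64 mm, 46 high, round clear lamp lens on top near one end. Origin: centre of underside. x: towards the lamp end (ON); y: pivot axis; z: up. The thick bat pivots at (0, 0, 40) mm, swinging in x-z. Two dark notched plates, y = +-10 to +-15 mm, x = +-19 mm, tops at z 73 mm, have a notch each side of a middle hump.
- lock_bat (a joint): Lean of the thick bat about its pivot, rad: 0 = OFF, leaning 0.4 from upright towards the box's -x; 0.4 = upright; 0.8 = ON, leaning 0.4 towards +x (lamp end). Stops at 0 and 0.8. Locked while the cross pin is down in a notch; swings lightly once the pin is pulled clear, and falls off the hump to either side if let go.
- lock_sleeve (a joint): How far the thick bat is pulled out along its own length, m: 0 = home, cross pin down in a notch; stop at 0.015. A spring draws it home with 3 N at 0, 6 N at 0.015. The pin leaves the notch at about 0.008 and needs 0.011 to pass over the middle of the hump; keep it at 0.012 to 0.015 while flipping.
- bat_grip (a point): On the axis of the thick round bat, mid-length of its ribbed aluminium grip, moving with it; z points out along the bat. 64 mm from the pivot when home, 79 mm fully pulled. Grip: 18 mm below this point (11 mm dia) to 12 mm above it (15 mm dia); tip 18 mm above it. Cross pin (36 mm long along the box's y, 5 mm thick) 39 mm below it.
- plain_bat (a joint): Lean of the slender steel bat (43 mm long, up to 10 mm thick) on the other grey switch box, equal in size but without notched plates: rad, 0 to 0.05 as it stands at the start, 0.7 = flipped over. It moves at a light touch; leave it unflipped.

How it is judged:
By the outcome, as a careful person would: the job done as asked, in the order asked, and still so for the second after the job is handed in, with the robot touching nothing.
It also fails if it takes over 37 s, if anything falls off the work surface, if the arm or the gripper's body presses on something with over 40 N, if the wrist force passes 120 N, or if a joint passes its speed limit or range.

## Working session

There is one attempt and no reset: what is moved stays moved. The work goes in short steps, each a Python script; the robot and the scene stay as the last script left them, time stands still between calls to the robot, and variables do not carry over. Pictures are saved under pics/ and viewed, at most 10 in all, crops included, and the job is handed in when it is done.

```bash
mkdir -p pics
cat > h.py <<'E'
import numpy as np, cv2
from bench import *
def snap(n,f):
    p,d=capture(n); cv2.imwrite(f'pics/{f}.png',p[:,:,::-1]); np.savez(f'pics/{f}.npz',p=p,d=d); return p,d
def cal(n):
    c=get_calibration(n); return 192/np.tan(np.radians(c['vfov']/2)),c['cx'],c['cy'],np.array(c['R']),np.array(c['t'])
def cloud(n,d):
    f,cx,cy,R,t=cal(n); v,u=np.mgrid[:384,:512]
    P=np.stack([(u-cx)/f*d,(v-cy)/f*d,d],-1); return (P-t)@R
def onplane(n,u,v,z):
    f,cx,cy,R,t=cal(n); o=-R.T@t; r=R.T@np.array([(u-cx)/f,(v-cy)/f,1]); return o+r*(z-o[2])/r[2]
def proj(n,X):
    f,cx,cy,R,t=cal(n); c=R@np.array(X)+t; return c[0]/c[2]*f+cx,c[1]/c[2]*f+cy
E
python3 - <<'E'
from h import *
for n in('top','side'):
    snap(n,n+'0'); f,cx,cy,R,t=cal(n); print(n,f,cx,cy,-R.T@t,R[2])
a=[cv2.imread(f'pics/{n}0.png') for n in('top','side')]
print(get_calibration('top').keys(), get_state()['t'])
E
```

```text
top 396.0442892299188 257.94590520012935 192.01171612485467 [0.36080438 0.01787633 1.33050933] [ 0.09231681 -0.00453542 -0.99571936]
side 387.4482191853666 257.9244504947662 192.77325719937153 [-0.11354101 -0.98171195  0.62493874] [ 0.46137213  0.78033531 -0.4221523 ]
dict_keys(['vfov', 'cx', 'cy', 'R', 't']) 0.1
```

View pics/top0.png

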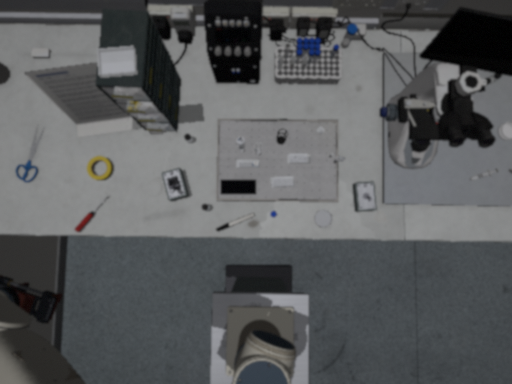

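View pics/side0.png

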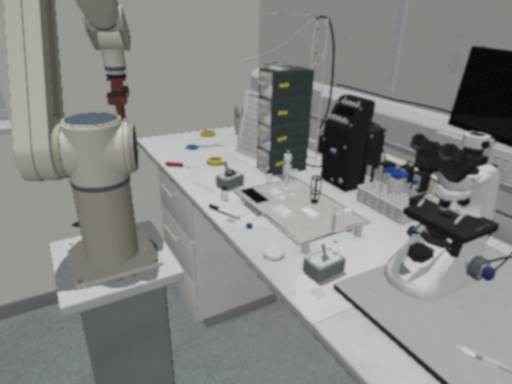

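The top view shows two switch boxes. The one at about (175,184) has dark plates and is probably the lock; the one at about (364,196) looks plain. I'll enlarge both.

Run:
```python
from h import *
t=cv2.imread('pics/top0.png'); s=cv2.imread('pics/side0.png')
r=lambda a:cv2.resize(a,(400,300),interpolation=cv2.INTER_CUBIC)
o=np.vstack([np.hstack([r(t[166:202,151:199]),r(t[178:214,340:388])]),np.hstack([r(s[155:197,202:258]),r(s[238:286,292:356])])])
cv2.imwrite('pics/z0.png',cv2.convertScaleAbs(o,alpha=1.3))
d=np.load('pics/top0.npz')['d']; P=cloud('top',d)
for n,(a,b,c,e) in {'lock':(166,204,155,196),'plain':(176,216,346,384)}.items():
    Q=P[a:b,c:e]; m=(Q[...,2]>.03)&(Q[...,2]<.06)
    v,u=np.nonzero(m); X=Q[m][:,:2]
    rc=cv2.minAreaRect((X*1000).astype(np.float32)); print(n,m.sum(),X.mean(0),rc)
    hi=(Q[...,2]>.06); v,u=np.nonzero(hi); print(np.c_[u+c,v+a].mean(0),Q[hi].mean(0),Q[...,2].max())
    i=np.argsort(-Q[...,2].ravel())[:8]; print(Q.reshape(-1,3)[i].round(4))
```

```text
lock 517 [0.50220091 0.2856812 ] ((502.1054992675781, 288.049560546875), (96.48869323730469, 64.11898040771484), 16.679994583129883)
[172.51764706 186.11764706] [0.47776332 0.25653022 0.2139364 ] 1.3305093323005588
[[0.3608 0.0179 1.3305]
 [0.3608 0.0179 1.3305]
 [0.3608 0.0179 1.3305]
 [0.3608 0.0179 1.3305]
 [0.3608 0.0179 1.3305]
 [0.3608 0.0179 1.3305]
 [0.3608 0.0179 1.3305]
 [0.3608 0.0179 1.3305]]
plain 583 [ 0.47046974 -0.33451462] ((471.40130615234375, -337.3561706542969), (96.21507263183594, 65.85945892333984), 5.5228118896484375)
[367.60869565 197.47826087] [ 0.4371951  -0.24389058  0.4079029 ] 1.3305093323005588
[[ 0.3608  0.0179  1.3305]
 [ 0.3608  0.0179  1.3305]
 [ 0.3608  0.0179  1.3305]
 [ 0.3608  0.0179  1.3305]
 [ 0.3608  0.0179  1.3305]
 [ 0.3608  0.0179  1.3305]
 [ 0.4553 -0.3382  0.098 ]
 [ 0.4585 -0.3383  0.0978]]
```

View pics/z0.png

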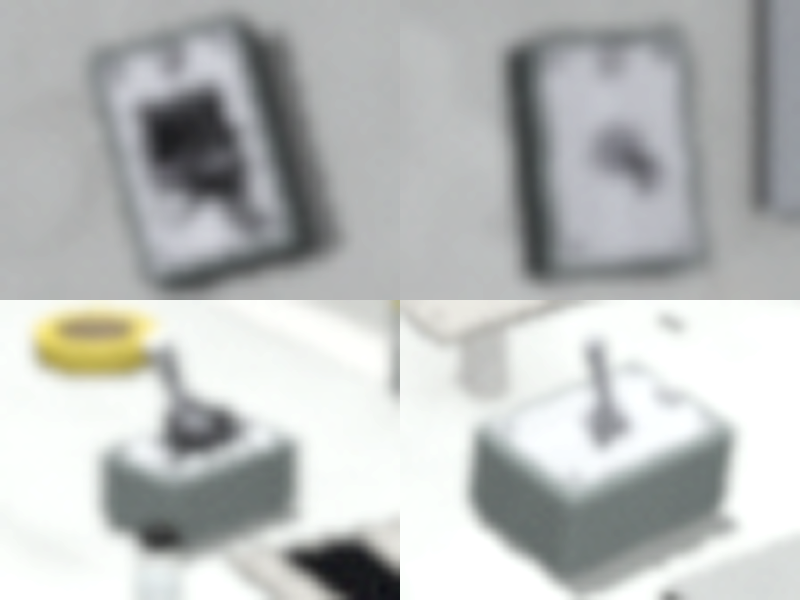

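The enlarged crops show the lock on the left: dark notched plates, lamp lens at the image-top end (+x), bat leaning toward -x. The plain box is on the right. Next I check the bat position, IK in both leans, and clearance to the tall rack at about (150,80).

```bash
cat >> h.py <<'E'
C=np.array([.5021,.2880,0]); yaw=np.radians(16.7)
ex=np.array([np.cos(yaw),np.sin(yaw),0]); ey=np.array([-np.sin(yaw),np.cos(yaw),0]); ez=np.array([0,0,1.])
def udir(q): a=q-.4; return np.sin(a)*ex+np.cos(a)*ez
def ori(q,s=1):
    z=-udir(q); y=s*ey; return np.c_[np.cross(y,z),y,z]
def tcp(q,r): return C+.040*ez+udir(q)*(r-.019)   # r: grasp point distance from pivot
E
python3 - <<'E'
from h import *
for n in('top','side'):
    z=np.load(f'pics/{n}0.npz'); P=cloud(n,z['d']).reshape(-1,3)[z['d'].ravel()>0]
    B=np.c_[(P-C)@ex,(P-C)@ey,P[:,2]]*1000
    m=(abs(B[:,0])<60)&(abs(B[:,1])<30)&(B[:,2]>76)&(B[:,2]<140); print(n); print(B[m][np.argsort(B[m][:,2])].round(1).tolist())
    # obstacles near ON gripper axis
    for q in(0,.4,.8):
        u=udir(q); w=P-(C+.04*ez); L=w@u; D=w-L[:,None]*u; a=abs(D@ey); b=abs(np.linalg.norm(D-(D@ey)[:,None]*ey,axis=1))
        k=(L>.12)&(L<.5)&(a<.11)&(b<.1)&(P[:,0]>.3); print(q,k.sum(), P[k].mean(0) if k.any() else '', b[k].min() if k.any() else '')
for s in(1,-1):
    for q in(0,.2,.4,.6,.8):
        print(s,q,[None if (j:=solve_ik(tcp(q,r),ori(q,s))) is None else np.round(j,0) for r in(.067,.14)])
E
```

```text
top
[[-10.6, 0.3, 78.9], [-15.5, -5.1, 79.5], [-19.0, -4.7, 81.9], [-12.3, -3.6, 83.7], [-14.1, 2.8, 86.6], [-16.8, -4.4, 93.0], [-16.1, -1.5, 93.7], [-21.0, -4.8, 100.1], [-20.2, 0.1, 106.3], [-21.2, -3.0, 107.2], [-31.9, 5.7, 109.5], [-29.0, 4.8, 109.8], [-25.9, -6.2, 112.7], [-23.4, 2.7, 113.0], [-25.1, -3.3, 113.1], [-31.1, -1.7, 113.1], [-25.6, 6.4, 113.2], [-35.0, -3.9, 113.2], [-29.1, -5.6, 113.7], [-32.2, -5.0, 114.8], [-27.6, 0.1, 114.8], [-30.7, 0.8, 115.7], [-33.8, 1.4, 116.7], [-29.2, 6.5, 116.7], [-24.9, -1.0, 116.8], [-28.7, -3.2, 117.0], [-34.8, -1.8, 117.9], [-27.4, 2.3, 119.2]]
0 0  
0.4 0  
0.8 3393 [0.71289583 0.33237862 0.3978653 ] 0.012808515043775037
side
[[-16.8, 2.9, 76.6], [-22.3, -8.8, 77.3], [-17.1, -3.2, 78.4], [-14.4, -5.9, 78.4], [-11.6, -2.9, 81.0], [-20.0, -6.5, 84.2], [-24.5, -5.8, 85.2], [-24.2, 0.3, 87.5], [-20.6, -7.1, 88.6], [-25.3, -6.6, 89.7], [-18.6, -5.0, 91.6], [-27.2, -3.1, 93.3], [-24.4, -5.8, 93.4], [-17.3, -3.7, 95.0], [-28.5, 1.0, 96.6], [-25.0, -6.5, 97.8], [-28.3, -4.5, 98.1], [-20.0, -6.7, 100.6], [-23.3, -4.7, 100.9], [-30.4, -1.2, 1
[... 658 characters left out ...]
ray([ 29.,  25., 102.,  -0.,  53., -78.])]
1 0.6 [array([ 27.,  36.,  95.,   2.,  60., -81.]), array([ 27.,  32.,  91.,   2.,  68., -81.])]
1 0.8 [array([ 26.,  42.,  85.,   4.,  75., -82.]), array([ 26.,  40.,  80.,   4.,  83., -82.])]
-1 0 [array([ 32.,  26., 121., -30.,  12., 134.]), array([ 33.,  16., 123., -19.,  20., 124.])]
-1 0.2 [array([ 30.,  27., 113.,  -6.,  29., 108.]), array([ 31.,  19., 113.,  -5.,  37., 107.])]
-1 0.4 [array([ 29.,  31., 104.,  -0.,  45., 102.]), array([ 29.,  25., 102.,  -0.,  53., 102.])]
-1 0.6 [array([27., 36., 95.,  2., 60., 99.]), array([27., 32., 91.,  2., 68., 99.])]
-1 0.8 [array([26., 42., 85.,  4., 75., 98.]), array([26., 40., 80.,  4., 83., 98.])]
```

The rack blocks the gripper from leaning fully to ON, so I'll tilt the tool only from q=0.2 to about 0.45 and let the bat turn between the pads. They close along the pivot axis, so this works.

```bash
cat >> h.py <<'E'
def tcp2(q,r,qt): return C+.040*ez+udir(q)*r-udir(qt)*.019
def st():
    s=get_state(); return round(s['t'],2),np.round(s['position'],4),np.round(s['contact_force'],1),round(s['grip_width'],3),s['gripper_force']
E
python3 - <<'E'
from h import *
z=np.load('pics/top0.npz'); P=cloud('top',z['d']).reshape(-1,3)[z['d'].ravel()>0]
for q,qt in((.8,.4),(.8,.45),(.8,.5)):
    u=udir(qt); w=P-tcp2(q,.067,qt); L=w@u; D=w-L[:,None]*u; a=abs(D@ey); b=abs(D@np.cross(ey,u))
    k=(L>.06)&(L<.5)&(a<.12)&(b<.13)&(P[:,0]>.3); print(qt,k.sum(), b[k].min() if k.any() else '')
qt=.2
grip(.6,35)
p=tcp2(0,.067,qt)
reach(p+udir(qt)*.08,ori(qt)); print(st())
print(line_to(p,.08,f_stop=8),st())
snap('side','side1'); snap('top','top1')
s=cv2.imread('pics/side1.png')[130:200,190:270]; t=cv2.imread('pics/top1.png')[150:220,135:215]
cv2.imwrite('pics/z1.png',np.hstack([cv2.resize(a,(400,350),interpolation=cv2.INTER_CUBIC) for a in(s,t)]))
E
```

```text
0.4 0 
0.45 18 0.12415280179251022
0.5 581 0.10958989150458764
(2.41, array([0.4656, 0.2777, 0.1617]), array([-0.1,  0.5, -0.1]), 0.6, 0.0)
False (3.56, array([0.481 , 0.2817, 0.0835]), array([-0.2, -0.1,  0.6]), 0.598, 0.0)
```

View pics/z1.png

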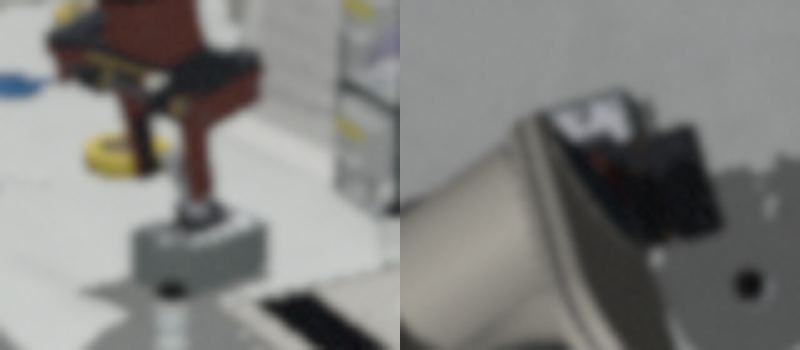

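The fingers straddle the bat: in the side crop the near finger is at (200,150), the far one at (140,150), and the bat lies between them at (175,180). Now I close and pull.

Run:
```python
from h import *
grip(0,35); a=st(); print(a)
p=np.array(get_state()['position'])
for d in(.004,.009,.0135):
    line_to(p+udir(0)*d,.03); s=get_state(); print(st(), 'axial',round(float(np.dot(s['contact_force'],udir(0))),2),'lat',round(float(np.dot(s['contact_force'],np.cross(ey,udir(0)))),2))
snap('side','side2')
s=cv2.imread('pics/side2.png')[140:200,195:265]; cv2.imwrite('pics/z2.png',cv2.resize(s,(700,600),interpolation=cv2.INTER_CUBIC))
```

```text
(4.37, array([0.4807, 0.2814, 0.0831]), array([ 0.7, -2.7,  1. ]), 0.147, 35.00032988085877)
(4.65, array([0.4792, 0.2809, 0.0868]), array([ 1.9, -1. , -3.7]), 0.151, 34.9993839970557) axial -4.03 lat -0.0
(4.97, array([0.4773, 0.2803, 0.0915]), array([ 2.9, -0.6, -4.9]), 0.149, 34.99904210184468) axial -5.49 lat 0.47
(5.27, array([0.4756, 0.2798, 0.0956]), array([ 3. , -0.5, -5.3]), 0.15, 34.99902233539615) axial -5.93 lat 0.49
```

View pics/z2.png

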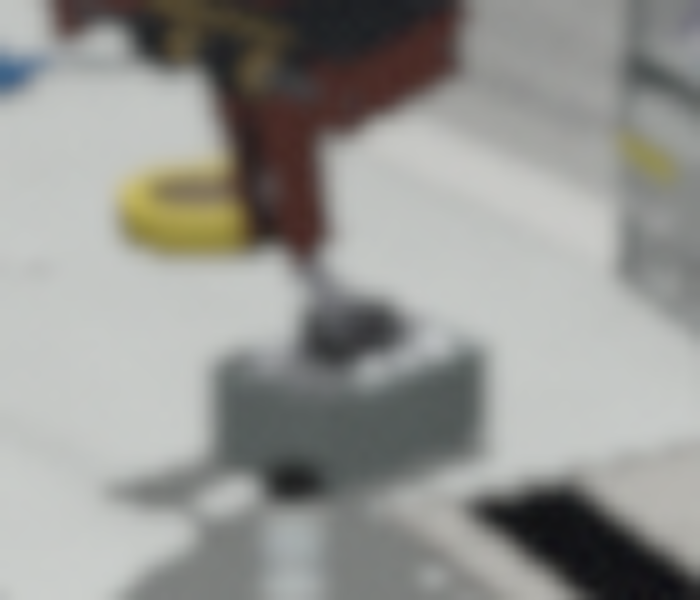

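The pull went smoothly, with about 6 N axial force, as the spring should give at around 13.5 mm. Now the flip along the arc, checking the force at each step.

Run:
```python
from h import *
p=np.array(get_state()['position']); off=p-tcp2(0,.067+.0135,.2); print('off',off.round(4))
for q in np.linspace(0,.8,9)[1:]:
    qt=.2+.22*q/.8
    line_to(tcp2(q,.0805,qt)+off,.04,ori=ori(qt)); s=get_state(); F=np.array(s['contact_force']); a=F@udir(q)
    print(round(q,2),round(s['t'],2),'ax %.1f tan %.1f y %.1f'%(a,F@np.cross(ey,udir(q)),F@ey),np.round(s['wrist_torque'],2))
    if np.linalg.norm(F)>25 or a>-2: print('STOP');break
snap('side','side3')
s=cv2.imread('pics/side3.png')[140:200,195:265]; cv2.imwrite('pics/z3.png',cv2.resize(s,(700,600),interpolation=cv2.INTER_CUBIC))
```

```text
off [-0.     -0.0002  0.    ]
0.1 5.66 ax -6.0 tan -1.5 y -1.4 [-0.14  0.17  0.01]
0.2 6.0 ax -5.9 tan -0.7 y -0.6 [-0.19  0.21 -0.04]
0.3 6.34 ax -6.4 tan -0.3 y -0.8 [-0.28  0.24 -0.01]
0.4 6.68 ax -5.9 tan -2.0 y -1.3 [-0.25  0.33 -0.02]
0.5 7.03 ax -6.2 tan -1.2 y -1.4 [-0.29  0.35 -0.08]
0.6 7.37 ax -5.7 tan -1.5 y -1.3 [-0.31  0.38  0.  ]
0.7 7.71 ax -5.6 tan -1.1 y -1.2 [-0.29  0.36 -0.  ]
0.8 8.05 ax -4.8 tan -0.9 y -1.9 [-0.43  0.43  0.01]
```

View pics/z3.png

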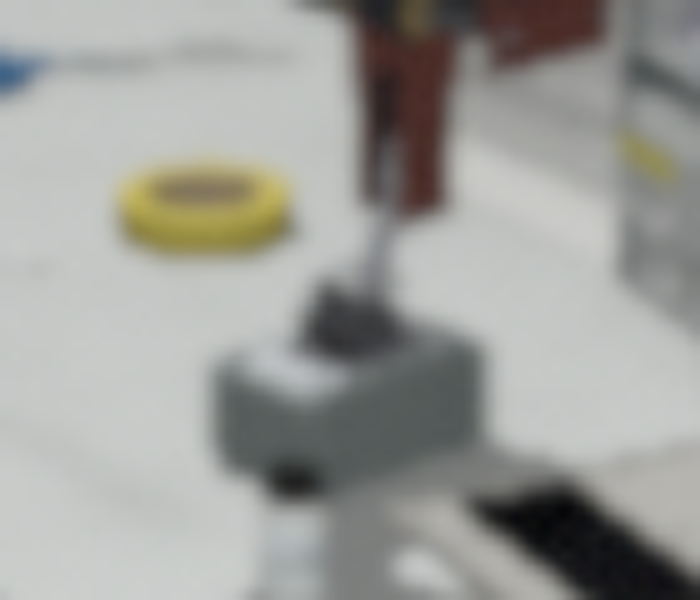

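The bat now leans to the lamp end, with grip and axial load still held. I'll nudge it to the stop, lower it home, release, rise and look.

Run:
```python
from h import *
qt=.42; off=np.array(get_state()['position'])-tcp2(.8,.0805,qt)
F=lambda:(lambda f:'ax %.1f tan %.1f'%(f@udir(.8),f@np.cross(ey,udir(.8))))(np.array(get_state()['contact_force']))
print(line_to(tcp2(.85,.0805,qt)+off,.02,f_stop=5),F())
p=np.array(get_state()['position'])
for d in(.005,.010,.0135): print(d,line_to(p-udir(.8)*d,.03,f_stop=12),F())
grip(.5); wait(.3); print(st())
p=np.array(get_state()['position']); line_to(p+udir(qt)*.09,.15); print(st())
q,d=snap('side','side4')
s=cv2.imread('pics/side4.png')[140:200,195:265]; cv2.imwrite('pics/z4.png',cv2.resize(s,(700,600),interpolation=cv2.INTER_CUBIC))
P=cloud('side',d)[d>0]; B=np.c_[(P-C)@ex,(P-C)@ey,P[:,2]]*1000
m=(abs(B[:,0])<60)&(abs(B[:,1])<20)&(B[:,2]>80)&(B[:,2]<130); b=B[m]; print(b[np.argsort(b[:,2])].round(0).tolist())
```

```text
False ax -5.9 tan -1.0
0.005 False ax -3.6 tan -0.5
0.01 False ax -3.7 tan -1.2
0.0135 True ax 7.1 tan -4.9
(10.25, array([0.5299, 0.2955, 0.0807]), array([-0.4,  0.3, -0.6]), 0.497, 0.0)
(11.0, array([0.5311, 0.2958, 0.17  ]), array([-0.2,  0.5, -0.1]), 0.5, 0.0)
[[20.0, -3.0, 81.0], [15.0, 3.0, 81.0], [10.0, -8.0, 81.0], [15.0, -3.0, 82.0], [17.0, -1.0, 85.0], [17.0, -7.0, 87.0], [19.0, -5.0, 90.0], [14.0, -4.0, 91.0], [20.0, 3.0, 92.0], [18.0, -11.0, 92.0], [22.0, -1.0, 92.0], [25.0, -4.0, 93.0], [30.0, -4.0, 95.0], [24.0, -5.0, 97.0], [19.0, -4.0, 98.0], [16.0, -2.0, 98.0], [27.0, -1.0, 100.0], [20.0, 3.0, 100.0], [28.0, -6.0, 101.0], [16.0, -7.0, 104.0], [27.0, -7.0, 105.0], [23.0, -5.0, 106.0], [35.0, -4.0, 107.0], [18.0, -5.0, 107.0], [24.0, 1.0, 108.0], [25.0, -9.0, 110.0], [22.0, -7.0, 111.0], [33.0, -7.0, 112.0], [22.0, -1.0, 113.0], [22.0, -6.0, 114.0], [25.0, -9.0, 114.0], [27.0, -2.0, 116.0], [32.0, -7.0, 116.0], [28.0, -6.0, 117.0]]
```

View pics/z4.png

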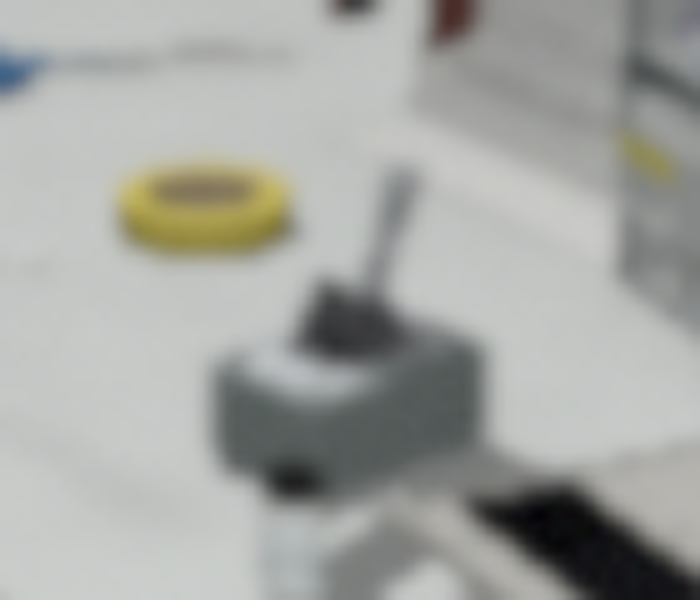

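The bat now stands alone, leaning to the lamp end, tip at crop (402,170). I'll compare the tip with the predicted home position and see whether the lamp is lit, with the arm out of the way.

Run:
```python
from h import *
for r in(.082,.090): print(r,[np.round((np.array(proj('side',C+.04*ez+udir(q)*r))-[195,140])*10) for q in(.7,.8)])
print('off tip',proj('side',C+.04*ez+udir(0)*.082))
goto_joints([72.021,24.242,93.386,0,62.372,-1.089])
snap('top','top5'); print(st())
t=cv2.imread('pics/top5.png'); r=lambda a:cv2.resize(a,(400,300),interpolation=cv2.INTER_CUBIC)
cv2.imwrite('pics/z5.png',np.hstack([r(t[166:202,151:199]),r(t[178:214,340:388])]))
```

```text
0.082 [array([382., 155.]), array([397., 158.])]
0.09 [array([387., 135.]), array([403., 138.])]
off tip (np.float64(222.43743969430795), np.float64(159.60397976330256))
(12.8, array([0.1824, 0.5976, 0.2224]), array([-0.5, -0.4,  0.2]), 0.503, 0.0)
```

View pics/z5.png

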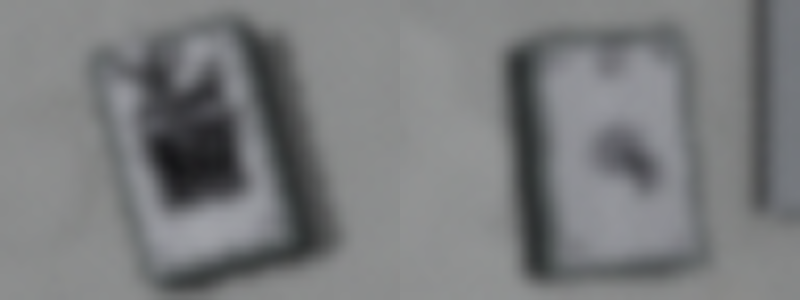

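The thick bat leans over the lamp end, around (155,60). Its tip matches the home prediction at lean 0.8: (397,158) predicted, about (402,165) seen. The plain bat, around (625,160), looks unchanged.

```bash
python3 -c "from bench import *; print(hand_in())"
```

```text
the job is handed in; nothing more can be done
None
```

The power lock is flipped to the lamp end and handed in at about 12.8 s. The bat's tip sits where it should when home in the notch, though I couldn't make out the lamp itself lit in the pictures; the plain switch was not touched.

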